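Draw the serving paddle out of the lidded utensil crate

TASK

Slide the hatch of the grey utensil crate fully home into the slot under its cover, then take the long wooden paddle out: it is longer than the opening, so raise its blade end first and draw it out diagonally. Finish while still holding the paddle in the gripper, about level and still, with all of it at least 10 cm above the top of the crate and touching nothing else; leave the hatch open and do not disturb the jars, cans, tin and carton standing around.

Things in the scene. Friction and masses are not known exactly. Their poses are not given: they have to be found in the camera images.
- crate: low grey plastic crate, fixed to the table, 400 (own x) x 240 (own y) x 72 mm tall; origin under its centre on the table, z up. Walls 6 mm, floor 4 mm thick. Its -x half (x from -200 to 0 mm) is under a fixed cover, 66 to 72 mm above the table. Its +x half is the opening, shut by the hatch. Side walls 66 mm tall; the end wall at +x is only 50 mm tall (inner face at x = +194 mm), the end wall at -x 66 mm
- hatch (a joint): sliding hatch, metres: 0 = shut, 0.165 = fully home (end stop). It slides towards the crate's -x, into the slot under the cover; about 1.5 N of friction, stays where left. A white panel 209 x 214 x 4 mm, 60 to 64 mm above the table; its leading (+x) edge is at crate x = 194 mm when shut and 29 mm when home, so the free opening is then 165 mm long and 218 mm wide (between the guide ledges along the side walls)
- hatch_tab (a point): centre of the upright grip tab on the hatch, a bar 14 mm thick (crate x) x 60 mm long (crate y) standing 26 mm over the panel, from 64 to 90 mm above the table (this point is 77 mm above the table); at crate x = 180 mm when shut, 15 mm when home
- paddle_mid (a point): loose wooden paddle (about 0.12 kg) lying flat on the crate's floor, roughly along the crate's x with its blade end at the opening and its handle end under the cover. 310 mm long; this point is the middle of its length, 8 mm above its underside; own x points along it to the blade, z up. Handle: bar 22 mm wide and 16 mm tall, from x = -155 to +85 mm; blade: flat, 70 mm wide and 12 mm thick, from x = +83 to +155 mm. It balances near x = +20 mm
- paddle_blade_end (a point): middle of the paddle's blade end, 155 mm from paddle_mid, 8 mm above the underside
- paddle_handle_end (a point): middle of the paddle's handle end, 155 mm from paddle_mid on the other side, 8 mm above the underside
- jar_a: bystander: screw-top food jar, 68 mm wide, 120 mm tall, origin at its foot; stands beside the utensil crate
- jar_b: bystander: a second such jar, 68 mm wide, 120 mm tall, origin at its foot; stands beside the utensil crate
- can_a: bystander: food can, 74 mm wide, 105 mm tall, origin at its foot; stands beside the utensil crate
- tin: bystander: low round tin, 66 mm wide, 40 mm tall, origin at its foot; stands on the crate's fixed cover near the covered end
- carton: bystander: cardboard carton 70 x 130 x 60 mm tall, origin under its centre
- can_b: bystander: food can, 74 mm wide, 105 mm tall, origin at its foot

How it is judged:
By the outcome, as a careful person would: the job done as asked, in the order asked, and still so for the second after the job is handed in, while the arm keeps its last pose, push and grip.
It also fails if it takes over 54 s, if anything falls off the work surface, if the arm or the gripper's body presses on something with over 40 N, if the wrist force passes 120 N, or if a joint passes its speed limit or range.

ROBOT

A 6-joint arm with a two-finger parallel gripper is mounted at the origin on the work surface. World frame = base frame: x ahead of the robot, y to its left, z up, the work surface at z = 0. Lengths are in m, angles in degrees, forces in N, time in s.
With the tool pointing down it reaches from about 0.25 to 0.85 m from the base axis. Payload 12.5 kg.
Tool frame: the origin (TCP) lies on the centre line of the jaws, within the pads' length; the fingertips stand 19 mm ahead of it and the grasp point (between the pads) is the TCP; z points along the fingers, y is the line along which they close (so a half turn about z gives the same grasp; the last joint's range is limited). The gripper opens to 93 mm and grips with 3 to 60 N. Pads are 15 mm wide; open, the fingers measure 128 mm over their backs; the gripper's body (75 mm by 188 mm) begins 65 mm behind the grasp point.
Start: joints at [-70.737, 20.094, 94.641, -0, 65.266, -4.847], TCP at [0.225, -0.502, 0.238] pointing down, gripper open.
Joint ranges: [-157.81, 157.81], [-45, 120.19], [0.68, 151.7], [-89.99, 269.99], [4.06, 180], [-164.3, 164.3]. Speed limits (degrees/s): [127.2, 127.2, 159.86, 180, 180, 180].

INTERFACE

Orientations are given as [roll, pitch, yaw] about the fixed x, y, z axes, in that order (R = Rz(yaw) Ry(pitch) Rx(roll)).
In Python, from cell import sensors, get_image, camera_params, job gives the robot as it stands.
- The arm moves only by the tool drive_tool, never from a script. Its argument "motion" is a list of rows, each an object with "turn": the turn, a rotation vector about the tool's x, y, z in degrees, a list of three; "xyz": the shift along the tool's x, y, z in m, a list of three; "hand": the closure in counts, from 0 (fully open) to 255 (shut). A call has 1 to 8 rows; each row is the pose to reach, as a shift and turn from the pose commanded when the call began, along the tool's axes at that moment; what a row does not reach only later rows make up. A row lasts 1/12 s, in which the tool goes at most 41.7 mm and 7.16 degrees, less where a joint would pass 70% of its speed; a pose out of reach is approached as far as the arm can. A call with a gripper value outside its range is refused whole. The fingers move at their own pace and stop on an object; "grip_force" is the grip in N (left out, the last holds). Time passes only in rows, so rows that repeat a pose let the fingers close. It gives the time, the measured TCP pose, the force, the opening and the grip force at its end, in the units of the state.
- sensors.read_state(): the state, without advancing time (a new reading comes with each control period).
- get_image(name): name is "side" or "top" or "wrist"; returns the picture (384x512x3 uint8, blue, green, red); there is no depth.
- camera_params(name): a dict with "K" (3x3 intrinsics, pixels), "k1" (the pictures are not rectified: a ray, as slopes to the right and down, at radius r is drawn at 1 + k1 r^2 times it, then the intrinsics apply), "R" (3x3) and "t" (3): a world point X has camera coordinates R X + t; the wrist camera has in their place "tool_from_camera" (4x4, takes a point from camera to tool coordinates, whose origin is the TCP and whose axes are the flange's). Camera axes: x right, y down, z forward; pixel columns grow to the right and rows downward; lengths in m; the calibration is good to about 2 mm. A picture is of the moment at which its call begins: read the wrist's pose just before it. camera_params takes no time and is no camera call.
- job.job_done(): hands the job in; it is judged then, once.
The state is a dict: "time_s": time; "joints": joint angles; "joint_velocities": joint speeds; "joint_torque": joint torques, N m; "tcp_pos": TCP position; "tool_rot": TCP orientation; "force": force on the tool from outside, world axes, zero at the start; "ft_torque": the same for the moment, N m; "gripper_width": opening from 0.0 (shut) to 1.0 (fully open); "gripper_force": force on a finger pad.
Only numpy, scipy, OpenCV 4.12 (cv2) and the standard library are available. Lean on these libraries where they do the work, as an engineer would, in place of code of your own. Each camera call takes 0.05 s, during which the arm holds its last target. There are 200 camera calls.

## Working session

There is one attempt and no reset: what is moved stays moved. The work goes in short steps, Python scripts to look and compute and a tool call to move; the robot and the scene stay as the last step left them, time stands still between calls to the robot, and variables do not carry over. Pictures are saved under pics/ and viewed, at most 10 in all, crops included, and the job is handed in when it is done.

Besides the shell and the picture viewer there is one more tool, called as name(argument=value, ...) on one line, values as JSON. drive_tool: Moves the arm, as the interface text tells. Its arguments: {"type":"object","properties":{"motion":{"type":"array","items":{"type":"object","properties":{"turn":{"type":"array","items":{"type":"number"}},"xyz":{"type":"array","items":{"type":"number"}},"hand":{"type":"number"}}}},"grip_force":{"type":"number"}},"required":["motion"]}

```bash
mkdir -p pics; cat > h.py <<'E'
import numpy as np, cv2
from cell import sensors,get_image,camera_params,job
from scipy.spatial.transform import Rotation as Ro
def tool():
    s=sensors.read_state(); return Ro.from_euler('xyz',s['tool_rot'],degrees=True).as_matrix(),np.array(s['tcp_pos'])
def cam(name,T=None):
    p=camera_params(name)
    if 'R' in p: return p,np.array(p['R']),np.array(p['t'])
    M=np.array(p['tool_from_camera']); Rt,tt=T or tool()
    Rwc=Rt@M[:3,:3]; c=Rt@M[:3,3]+tt
    return p,Rwc.T,-Rwc.T@c
def ray(name,uv,T=None):
    p,R,t=cam(name,T); K=np.array(p['K'])
    d=cv2.undistortPoints(np.array([[uv]],float),K,np.array([p['k1'],0,0,0.]))[0,0]
    return -R.T@t, R.T@np.array([d[0],d[1],1])
def onz(name,uv,z,T=None):
    c,d=ray(name,uv,T); return c+d*(z-c[2])/d[2]
def proj(name,X,T=None):
    p,R,t=cam(name,T); q,_=cv2.projectPoints(np.array(X,float).reshape(-1,1,3),cv2.Rodrigues(R)[0],t,np.array(p['K']),np.array([p['k1'],0,0,0.])); return q[:,0]
E
python3 - <<'E'
from h import *
print(sensors.read_state())
for n in('top','side'): cv2.imwrite(f'pics/{n}0.png',get_image(n)); print(camera_params(n))
print(camera_params('wrist'))
E
```

```text
{'time_s': 0.0, 'joints': array([-7.07364065e+01,  2.01226190e+01,  9.46792737e+01, -7.95205004e-04,
        6.52653740e+01, -4.84753960e+00]), 'joint_velocities': array([-0.01029685,  0.01855131,  0.04356745, -0.02596142,  0.01676722,
        0.07244243]), 'joint_torque': array([-4.99369398e-04, -4.97322321e+01, -2.85251856e+01,  6.98843901e-02,
        2.55476078e-02, -1.10935580e-04]), 'tcp_pos': array([ 0.22458385, -0.50168385,  0.23710243]), 'tool_rot': array([-1.79932913e+02, -4.96507390e-03,  2.41114634e+01]), 'force': array([-0.21426806,  0.44896867, -0.20225063]), 'ft_torque': array([ 0.02875667,  0.01360931, -0.00447435]), 'gripper_force': 0.0, 'gripper_width': 0.9988166938074291}
{'K': array([[446.21805409,   0.        , 253.94594336],
       [  0.        , 446.21805409, 199.64592104],
       [  0.        ,   0.        ,   1.        ]]), 'k1': -0.016162564084972086, 'R': array([[-2.06402724e-02, -9.99786748e-01,  6.61398814e-04],
       [-9.82832401e-01,  2.01689323e-02, -1.83394892e-01],
       [ 1.83342443e-01, -4.43536471e-03, -9.83039102e-01]]), 't': array([0.03291702,
[... 270 characters left out ...]
      [-0.08819617, -0.76110246, -0.64260757],
       [ 0.09114055,  0.63624957, -0.76608086]]), 't': array([-0.5960781 ,  0.10089114,  0.97348981])}
{'K': array([[335.14558242,   0.        , 256.964591  ],
       [  0.        , 335.14558242, 192.37069924],
       [  0.        ,   0.        ,   1.        ]]), 'k1': -0.09302254939885785, 'tool_from_camera': array([[-1.64697023e-05, -9.68130495e-01, -2.50446289e-01,
         6.88552763e-02],
       [ 9.99999775e-01, -1.83821135e-04,  6.44821485e-04,
         2.71405172e-04],
       [-6.70308665e-04, -2.50446222e-01,  9.68130281e-01,
        -1.46915816e-01],
       [ 0.00000000e+00,  0.00000000e+00,  0.00000000e+00,
         1.00000000e+00]])}
```

View pics/top0.png

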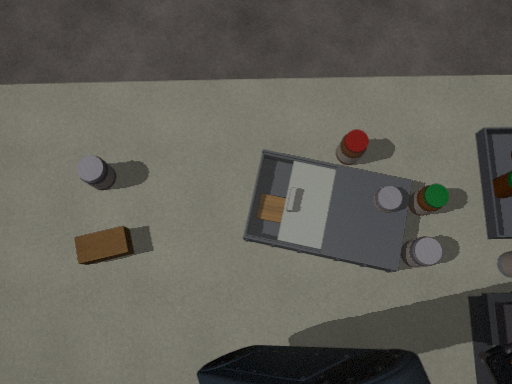

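View pics/side0.png

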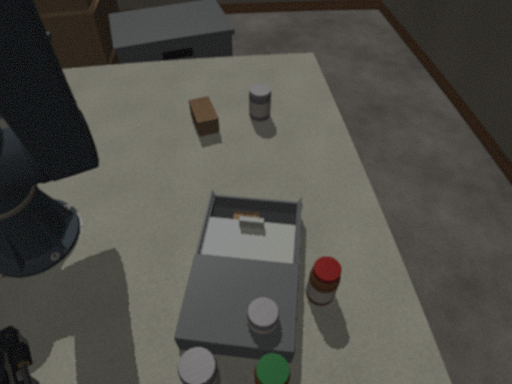

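Top: the crate's opening end is at the left, with corners (264,151) and (246,240), and the cover at the right out to (413,181) and (397,270). The hatch is partly open with its tab at (293,200), and the blade shows at (271,209). The red jar at (352,147) is beside the crate; the tin, green jar and can are at the covered end. The side view agrees.

```bash
python3 - <<'E'
from h import *
im=cv2.imread('pics/top0.png')
for n,uv,z in [('c1',(264,151),.05),('c2',(246,240),.05),('c3',(413,181),.072),('c4',(397,270),.072)]: print(n,onz('top',uv,z).round(4))
P=[onz('top',uv,z)[:2] for uv,z in [((264,151),.05),((246,240),.05),((413,181),.072),((397,270),.072)]]
ux=((P[0]+P[1])-(P[2]+P[3]))/2; L=np.linalg.norm(ux); ux/=L; print('L',L,'yaw',np.degrees(np.arctan2(ux[1],ux[0])))
uy=np.array([-ux[1],ux[0]]); C=sum(P)/4; print('C',C,'W',(P[0]-P[1])@uy,(P[2]-P[3])@uy)
hsv=cv2.cvtColor(im,cv2.COLOR_BGR2HSV)
m=cv2.inRange(im,(120,120,120),(255,255,255)); m[:150]=0;m[252:]=0;m[:,:274]=0;m[:,340:]=0
cs,_=cv2.findContours(m,0,1); c=max(cs,key=cv2.contourArea); r=cv2.minAreaRect(c); print(r)
for b in cv2.boxPoints(r):
  w=onz('top',b,.064)[:2]-C; print('panel',b,(w@ux).round(4),(w@uy).round(4))
for uv in [(297,188),(291,211),(293,200)]:
  w=onz('top',uv,.09)[:2]-C; print('tab',(w@ux).round(4),(w@uy).round(4))
o=cv2.inRange(hsv,(8,90,60),(25,255,255)); o[:150]=0;o[252:]=0;o[:,:246]=0;o[:,340:]=0
c=max(cv2.findContours(o,0,1)[0],key=cv2.contourArea); r=cv2.minAreaRect(c)
for b in cv2.boxPoints(r):
  w=onz('top',b,.014)[:2]; print('blade',b,w.round(4),((w-C)@ux).round(4),((w-C)@uy).round(4))
cv2.imwrite('pics/crop.png',cv2.resize(im[130:290,230:460],None,fx=3.4,fy=3.4,interpolation=cv2.INTER_CUBIC))
E
```

```text
c1 [ 0.7121 -0.0087  0.05  ]
c2 [0.4744 0.0437 0.05  ]
c3 [ 0.6167 -0.3938  0.072 ]
c4 [ 0.389 -0.334  0.072]
L 0.3919607567803767 yaw 76.67219449823925
C [ 0.54805578 -0.17321036] W -0.24341068906268568 -0.23538147764365905
((306.8276062011719, 204.5689697265625), (43.67422103881836, 80.39559173583984), 11.888657569885254)
panel [277.17773 239.40584] 0.1161 0.1047
panel [293.74005 160.73476] 0.1151 -0.1079
panel [336.47748 169.7321 ] 0.0005 -0.1076
panel [319.91516 248.40318] 0.0051 0.1043
tab 0.0939 -0.0316
tab 0.0972 0.0298
tab 0.0978 0.0011
blade [256.03412 217.50732] [0.5377 0.0162] 0.1819 0.0537
blade [261.33167 192.78537] [6.052e-01 4.000e-04] 0.1821 -0.0156
blade [285.23413 197.90732] [ 0.5897 -0.0641] 0.1158 -0.0154
blade [279.93658 222.62927] [ 0.5225 -0.0476] 0.1163 0.0538
```

View pics/crop.png

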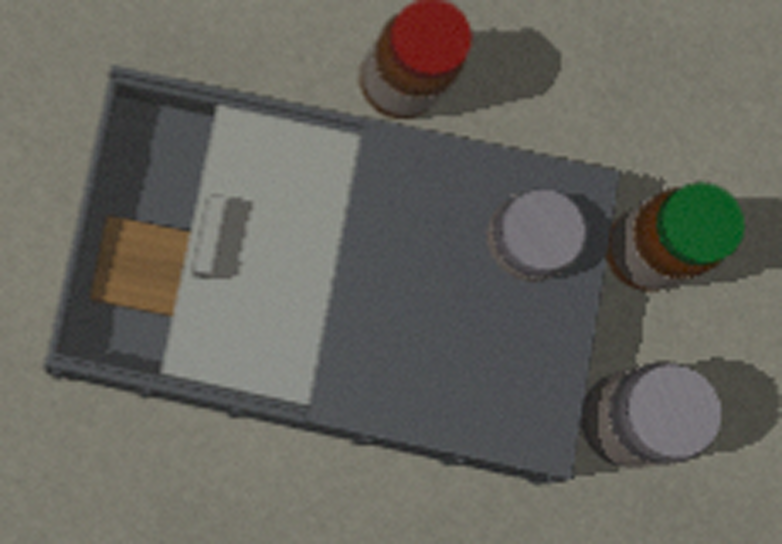

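Crop: the crate is at yaw ≈77°. The hatch's leading edge is at crate x≈0.116 and the tab at ≈0.10. The blade lies a little off the centre line, ending near x≈0.185. I'll move above the tab with the gripper shut.

drive_tool(motion=[{"xyz": [0.037,-0.02,0],"turn": [0,0,-3.8],"hand": 255},{"xyz": [0.074,-0.04,0],"turn": [0,0,-7.6],"hand": 255},{"xyz": [0.11,-0.06,0],"turn": [0,0,-11.4],"hand": 255},{"xyz": [0.147,-0.08,0],"turn": [0,0,-15.2],"hand": 255},{"xyz": [0.184,-0.1,0],"turn": [0,0,-19],"hand": 255},{"xyz": [0.22,-0.12,0],"turn": [0,0,-22.8],"hand": 255},{"xyz": [0.257,-0.14,0],"turn": [0,0,-26.3],"hand": 255},{"xyz": [0.257,-0.14,0],"turn": [0,0,-26.3],"hand": 255}])

```text
time_s: 0.77
tcp_pos: [0.4048, -0.2645, 0.2375]
tool_rot: [-180.0, -0.1, 50.9]
force: [-0.5, -0.2, 0.2]
gripper_width: 0.476
gripper_force: 0.0
```

drive_tool(motion=[{"xyz": [0.04,-0.001,0],"turn": [0,0,-3.8],"hand": 255},{"xyz": [0.08,-0.002,0],"turn": [0,0,-7.6],"hand": 255},{"xyz": [0.12,-0.004,0],"turn": [0,0,-11.4],"hand": 255},{"xyz": [0.16,-0.005,0],"turn": [0,0,-15.2],"hand": 255},{"xyz": [0.2,-0.006,0],"turn": [0,0,-19],"hand": 255},{"xyz": [0.24,-0.008,0],"turn": [0,0,-22.8],"hand": 255},{"xyz": [0.28,-0.009,0],"turn": [0,0,-26.3],"hand": 255},{"xyz": [0.288,-0.009,0],"turn": [0,0,-26.3],"hand": 255}])

```text
time_s: 1.43
tcp_pos: [0.5809, -0.0377, 0.2372]
tool_rot: [180.0, -0.1, 77.1]
force: [-0.7, 0.3, -0.4]
gripper_width: 0.007
gripper_force: 0.0
```

```bash
python3 - <<'E'
from h import *
print(tool()); cv2.imwrite('pics/w1.png',get_image('wrist'))
E
```

```text
(array([[ 2.23573959e-01,  9.74686915e-01,  3.20256345e-04],
       [ 9.74686554e-01, -2.23574155e-01,  8.48022247e-04],
       [ 8.98157230e-04,  1.22553863e-04, -9.99999589e-01]]), array([ 0.58086648, -0.03765651,  0.23715661]))
```

View pics/w1.png

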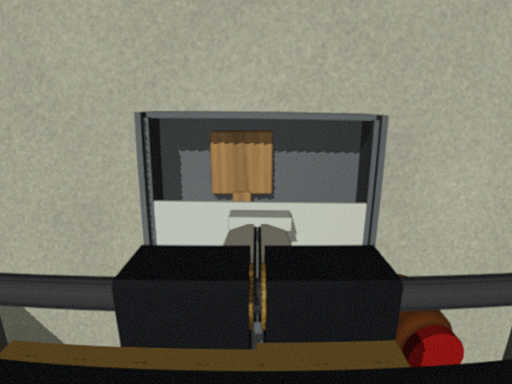

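Wrist: the end wall's top outer edge is at row ≈113 (cols 136–387), and the panel edge is at row ≈202. The tab's top runs over cols 228–292, rows 211–219. The blade spans cols 210–273, rows 131–193, with the handle starting at (242,197).

```bash
python3 - <<'E'
from h import *
T=tool()
for n,uv,z in [('wallL',(136,113),.05),('wallR',(387,117),.05),('panL',(155,202),.064),('panR',(365,205),.064),('tabtopL',(228,211),.09),('tabtopR',(292,212),.09),('bladeTL',(210,131),.016),('bladeTR',(272,131),.016),('bladeBL',(212,193),.016),('bladeBR',(273,193),.016),('handle',(242,198),.02)]:
  w=onz('wrist',uv,z,T); print(n,w.round(4),'tool',(T[0].T@(w-T[1])).round(4))
E
```

```text
wallL [0.4783 0.0499 0.05  ] tool [ 0.0631 -0.1193  0.1871]
wallR [ 0.7192 -0.0099  0.05  ] tool [0.0593 0.1289 0.187 ]
panL [ 0.4753 -0.0389  0.064 ] tool [-0.0242 -0.1022  0.173 ]
panR [ 0.68   -0.0897  0.064 ] tool [-0.0273  0.1087  0.1729]
tabtopL [ 0.5486 -0.057   0.09  ] tool [-0.0251 -0.0266  0.147 ]
tabtopR [ 0.6058 -0.0713  0.09  ] tool [-0.0261  0.0323  0.147 ]
bladeTL [0.5401 0.0143 0.016 ] tool [ 0.0424 -0.051   0.221 ]
bladeTR [ 0.6057 -0.0011  0.016 ] tool [0.0422 0.0164 0.221 ]
bladeBL [ 0.5243 -0.0536  0.016 ] tool [-0.0274 -0.0511  0.221 ]
bladeBR [ 0.5918 -0.0693  0.016 ] tool [-0.0273  0.0182  0.221 ]
handle [ 0.5566 -0.066   0.02  ] tool [-0.0321 -0.0168  0.217 ]
```

drive_tool(motion=[{"xyz": [0,0.003,0.04],"turn": [0,0,0.9],"hand": 255},{"xyz": [0,0.003,0.08],"turn": [0,0,0.9],"hand": 255},{"xyz": [0,0.003,0.12],"turn": [0,0,0.9],"hand": 255},{"xyz": [0,0.003,0.145],"turn": [0,0,0.9],"hand": 255},{"xyz": [0,0.003,0.145],"turn": [0,0,0.9],"hand": 255},{"xyz": [-0.01,0.003,0.145],"turn": [0,0,0.9],"hand": 255},{"xyz": [-0.02,0.003,0.145],"turn": [0,0,0.9],"hand": 255},{"xyz": [-0.03,0.003,0.145],"turn": [0,0,0.9],"hand": 255}])

```text
time_s: 2.15
tcp_pos: [0.5752, -0.0729, 0.0947]
tool_rot: [179.8, -0.0, 75.8]
force: [0.4, 2.4, -0.7]
gripper_width: 0.007
gripper_force: 1.1
```

drive_tool(motion=[{"xyz": [-0.01,0,0],"turn": [0,0,0],"hand": 255},{"xyz": [-0.02,0,0],"turn": [0,0,0],"hand": 255},{"xyz": [-0.03,0,0],"turn": [0,0,0],"hand": 255},{"xyz": [-0.04,0,0],"turn": [0,0,0],"hand": 255},{"xyz": [-0.05,0,0],"turn": [0,0,0],"hand": 255},{"xyz": [-0.06,0,0],"turn": [0,0,0],"hand": 255},{"xyz": [-0.065,0,0],"turn": [0,0,0],"hand": 255},{"xyz": [-0.068,0,0],"turn": [0,0,0],"hand": 255}])

```text
time_s: 2.82
tcp_pos: [0.5578, -0.1382, 0.0925]
tool_rot: [-180.0, 0.0, 75.8]
force: [1.8, 1.8, 0.7]
gripper_width: 0.005
gripper_force: 0.8
```

drive_tool(motion=[{"xyz": [-0.003,0,0],"turn": [0,0,0],"hand": 255},{"xyz": [-0.006,0,0],"turn": [0,0,0],"hand": 255},{"xyz": [-0.008,0,0],"turn": [0,0,0],"hand": 255},{"xyz": [-0.009,0,0],"turn": [0,0,0],"hand": 255},{"xyz": [-0.01,0,0],"turn": [0,0,0],"hand": 255},{"xyz": [-0.011,0,0],"turn": [0,0,0],"hand": 255}])

```text
time_s: 3.32
tcp_pos: [0.5571, -0.1409, 0.0927]
tool_rot: [-180.0, -0.6, 75.8]
force: [16.9, 57.8, 4.3]
gripper_width: 0.003
gripper_force: 30.0
```

drive_tool(motion=[{"xyz": [-0.001,0,0],"turn": [0,0,0],"hand": 255},{"xyz": [-0.002,0,0],"turn": [0,0,0],"hand": 255}])

```text
time_s: 3.48
tcp_pos: [0.557, -0.1411, 0.0927]
tool_rot: [-180.0, -0.8, 75.7]
force: [21.3, 70.4, 5.3]
gripper_width: 0.003
gripper_force: 36.5
```

The end stop is reached: force rose to about 70 N while the tool stayed put. I'll back off, rise and open the gripper.

drive_tool(motion=[{"xyz": [0.015,0,0],"turn": [0,0,0],"hand": 255},{"xyz": [0.035,0,0],"turn": [0,0,0],"hand": 255},{"xyz": [0.05,0,-0.02],"turn": [0,0,0],"hand": 255},{"xyz": [0.065,0,-0.05],"turn": [0,0,0],"hand": 255},{"xyz": [0.08,0,-0.085],"turn": [0,0,0],"hand": 0},{"xyz": [0.095,0,-0.12],"turn": [0,0,0],"hand": 0},{"xyz": [0.105,0,-0.145],"turn": [0,0,0],"hand": 0},{"xyz": [0.105,0,-0.145],"turn": [0,0,0],"hand": 0}])

```text
time_s: 4.15
tcp_pos: [0.5826, -0.0468, 0.2429]
tool_rot: [179.6, -0.0, 75.9]
force: [0.3, 0.1, 1.5]
gripper_width: 0.241
gripper_force: 0.0
```

drive_tool(motion=[{"xyz": [0,0,0],"turn": [0,0,0],"hand": 0},{"xyz": [0,0,0],"turn": [0,0,0],"hand": 0},{"xyz": [0,0,0],"turn": [0,0,0],"hand": 0},{"xyz": [0,0,0],"turn": [0,0,0],"hand": 0}])

```text
time_s: 4.48
tcp_pos: [0.58, -0.0485, 0.2362]
tool_rot: [-179.9, 0.0, 75.8]
force: [0.2, 0.6, 0.1]
gripper_width: 0.527
gripper_force: 0.0
```

```bash
python3 - <<'E'
from h import *
print(tool()); cv2.imwrite('pics/w2.png',get_image('wrist'))
E
```

```text
(array([[ 2.45658519e-01,  9.69353213e-01, -2.49815740e-03],
       [ 9.69356383e-01, -2.45658508e-01,  3.16161794e-04],
       [-3.07221168e-04, -2.49927266e-03, -9.99996830e-01]]), array([ 0.57998636, -0.0485245 ,  0.23621468]))
```

View pics/w2.png

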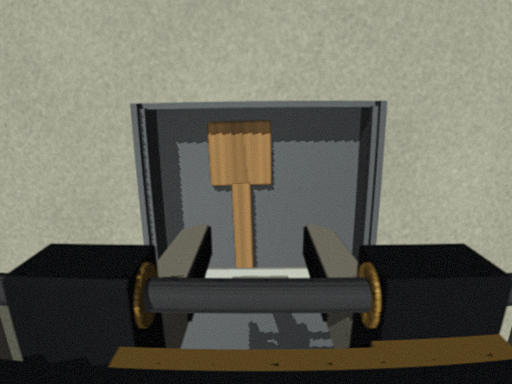

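Wrist: the hatch edge is now at row ≈268. The blade spans cols 208–272, rows 122–186. The handle runs from (242,186) down to (244,266), and the end wall's top outer edge is at row 101–104.

```bash
python3 - <<'E'
from h import *
T=tool()
for n,uv,z in [('wallL',(134,104),.05),('wallR',(385,102),.05),('pan',(255,269),.064),('bladeTL',(208,122),.016),('bladeTR',(271,122),.016),('bladeBL',(210,186),.016),('bladeBR',(272,184),.016),('handle top',(241.5,186),.02),('handle low',(244,264),.02)]:
  w=onz('wrist',uv,z,T); print(n,w.round(4),'tool',(T[0].T@(w-T[1])).round(4))
E
```

```text
wallL [0.4806 0.0508 0.05  ] tool [ 0.0718 -0.1205  0.1867]
wallR [ 0.7195 -0.0077  0.05  ] tool [0.0738 0.1254 0.1862]
pan [ 0.554  -0.1423  0.064 ] tool [-0.0973 -0.002   0.1725]
bladeTL [0.5413 0.015  0.016 ] tool [ 0.0521 -0.0528  0.2206]
bladeTR [ 0.6072 -0.0018  0.016 ] tool [0.0519 0.0152 0.2204]
bladeBL [ 0.5237 -0.0539  0.016 ] tool [-0.0191 -0.053   0.2206]
bladeBR [ 0.5921 -0.0688  0.016 ] tool [-0.0167  0.017   0.2204]
handle top [ 0.5586 -0.0618  0.02  ] tool [-0.0181 -0.0172  0.2165]
handle low [ 0.5369 -0.1548  0.02  ] tool [-0.1136 -0.0154  0.2165]
```

Hatch edge is at crate x≈30 mm, so it is home. Next I'll grasp the handle at paddle x≈+54 mm.

drive_tool(motion=[{"xyz": [-0.025,-0.01,0.02],"turn": [0,0,-1],"hand": 0},{"xyz": [-0.047,-0.017,0.05],"turn": [0,0,-1],"hand": 0},{"xyz": [-0.047,-0.017,0.085],"turn": [0,0,-1],"hand": 0},{"xyz": [-0.047,-0.017,0.12],"turn": [0,0,-1],"hand": 0},{"xyz": [-0.047,-0.017,0.15],"turn": [0,0,-1],"hand": 0},{"xyz": [-0.047,-0.017,0.175],"turn": [0,0,-1],"hand": 0},{"xyz": [-0.047,-0.017,0.195],"turn": [0,0,-1],"hand": 0},{"xyz": [-0.047,-0.017,0.195],"turn": [0,0,-1],"hand": 0}])

```text
time_s: 5.2
tcp_pos: [0.5501, -0.0893, 0.0386]
tool_rot: [-179.6, -0.0, 76.8]
force: [-0.1, 0.2, -0.3]
gripper_width: 0.997
gripper_force: 0.0
```

drive_tool(motion=[{"xyz": [0,0,0.005],"turn": [0,0,0],"hand": 0},{"xyz": [0,0,0.01],"turn": [0,0,0],"hand": 0},{"xyz": [0,0,0.014],"turn": [0,0,0],"hand": 0},{"xyz": [0,0,0.014],"turn": [0,0,0],"hand": 0}])

```text
time_s: 5.53
tcp_pos: [0.5527, -0.0896, 0.0288]
tool_rot: [180.0, 0.0, 76.8]
force: [0.2, 0.1, -0.1]
gripper_width: 1.002
gripper_force: 0.0
```

drive_tool(motion=[{"xyz": [0,0,0.002],"turn": [0,0,0],"hand": 60},{"xyz": [0,0,0.002],"turn": [0,0,0],"hand": 130},{"xyz": [0,0,0.002],"turn": [0,0,0],"hand": 255},{"xyz": [0,0,0.002],"turn": [0,0,0],"hand": 255},{"xyz": [0,0,0.002],"turn": [0,0,0],"hand": 255},{"xyz": [0,0,0.002],"turn": [0,0,0],"hand": 255},{"xyz": [0,0,0.002],"turn": [0,0,0],"hand": 255},{"xyz": [0,0,0.002],"turn": [0,0,0],"hand": 255}], grip_force=50)

```text
time_s: 6.2
tcp_pos: [0.5526, -0.0896, 0.0267]
tool_rot: [180.0, -0.0, 76.8]
force: [0.4, -0.1, -0.2]
gripper_width: 0.477
gripper_force: 0.0
```

drive_tool(motion=[{"xyz": [0,0,0],"turn": [0,0,0],"hand": 255},{"xyz": [0,0,0],"turn": [0,0,0],"hand": 255},{"xyz": [0,0,0],"turn": [0,0,0],"hand": 255},{"xyz": [0,0,0],"turn": [0,0,0],"hand": 255}])

```text
time_s: 6.53
tcp_pos: [0.5526, -0.0896, 0.0266]
tool_rot: [-180.0, 0.0, 76.8]
force: [-0.4, -0.4, -1.0]
gripper_width: 0.231
gripper_force: 50.0
```

drive_tool(motion=[{"xyz": [0,0,-0.001],"turn": [0,0,0],"hand": 255},{"xyz": [-0.0013,0,-0.011],"turn": [0,2.75,0],"hand": 255},{"xyz": [-0.003,0,-0.021],"turn": [0,5.5,0],"hand": 255},{"xyz": [-0.0054,0,-0.031],"turn": [0,8.25,0],"hand": 255},{"xyz": [-0.008,0,-0.0405],"turn": [0,11,0],"hand": 255},{"xyz": [-0.008,0,-0.0405],"turn": [0,11,0],"hand": 255},{"xyz": [-0.008,0,-0.0405],"turn": [0,11,0],"hand": 255}])

```text
time_s: 7.12
tcp_pos: [0.5507, -0.0979, 0.0672]
tool_rot: [180.0, -10.9, 76.7]
force: [0.8, 0.3, -0.6]
gripper_width: 0.232
gripper_force: 50.0
```

```bash
python3 - <<'E'
from h import *
T=tool();print(T)
a=get_image('wrist'); b=get_image('top')
cv2.imwrite('pics/t3.png',np.hstack([cv2.resize(a,(400,300)),cv2.resize(b[100:300,220:487],(400,300))]))
E
```

```text
(array([[ 2.25221116e-01,  9.73321245e-01,  4.38315403e-02],
       [ 9.55728357e-01, -2.29446278e-01,  1.84221912e-01],
       [ 1.89364085e-01,  4.00381432e-04, -9.81906861e-01]]), array([ 0.55073725, -0.09793692,  0.06715574]))
```

View pics/t3.png

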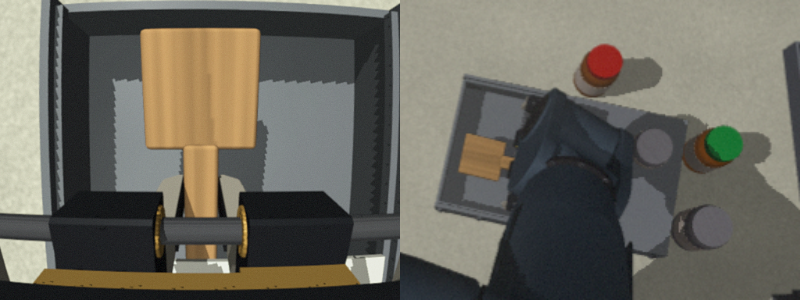

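The paddle's blade end is raised inside the opening and held square, and the bystanders are unmoved. I'll draw it out along its own axis.

drive_tool(motion=[{"xyz": [0.01,0,0],"turn": [0,0,0],"hand": 255},{"xyz": [0.025,0,0],"turn": [0,0,0],"hand": 255},{"xyz": [0.04,0,0],"turn": [0,0,0],"hand": 255},{"xyz": [0.055,0,0],"turn": [0,0,0],"hand": 255},{"xyz": [0.07,0,0],"turn": [0,0,0],"hand": 255},{"xyz": [0.085,0,0],"turn": [0,0,0],"hand": 255},{"xyz": [0.095,0,0],"turn": [0,0,0],"hand": 255},{"xyz": [0.095,0,0],"turn": [0,0,0],"hand": 255}])

```text
time_s: 7.88
tcp_pos: [0.5723, -0.0043, 0.0854]
tool_rot: [180.0, -11.0, 76.9]
force: [-0.5, 0.4, -1.5]
gripper_width: 0.226
gripper_force: 50.0
```

drive_tool(motion=[{"xyz": [0.015,0,0],"turn": [0,0,0],"hand": 255},{"xyz": [0.03,0,0],"turn": [0,0,0],"hand": 255},{"xyz": [0.045,0,0],"turn": [0,0,0],"hand": 255},{"xyz": [0.06,0,0],"turn": [0,0,0],"hand": 255},{"xyz": [0.075,0,0],"turn": [0,0,0],"hand": 255},{"xyz": [0.09,0,0],"turn": [0,0,0],"hand": 255},{"xyz": [0.105,0,0],"turn": [0,0,0],"hand": 255},{"xyz": [0.105,0,0],"turn": [0,0,0],"hand": 255}])

```text
time_s: 8.55
tcp_pos: [0.5959, 0.0955, 0.1055]
tool_rot: [180.0, -11.0, 76.9]
force: [0.2, -0.3, -1.1]
gripper_width: 0.232
gripper_force: 50.0
```

drive_tool(motion=[{"xyz": [0.005,0,-0.02],"turn": [0,0,0],"hand": 255},{"xyz": [0.01,0,-0.045],"turn": [0,0,0],"hand": 255},{"xyz": [0.015,0,-0.07],"turn": [0,0,0],"hand": 255},{"xyz": [0.02,0,-0.095],"turn": [0,-2,0],"hand": 255},{"xyz": [0.025,0,-0.12],"turn": [0,-5,0],"hand": 255},{"xyz": [0.029,0,-0.14],"turn": [0,-8,0],"hand": 255},{"xyz": [0.031,0,-0.155],"turn": [0,-11,0],"hand": 255},{"xyz": [0.031,0,-0.155],"turn": [0,-11,0],"hand": 255}])

```text
time_s: 9.22
tcp_pos: [0.5968, 0.0948, 0.2662]
tool_rot: [179.7, 0.1, 76.9]
force: [0.8, 0.4, -1.5]
gripper_width: 0.235
gripper_force: 50.0
```

drive_tool(motion=[{"xyz": [0,0,0],"turn": [0,0,0],"hand": 255},{"xyz": [0,0,0],"turn": [0,0,0],"hand": 255},{"xyz": [0,0,0],"turn": [0,0,0],"hand": 255},{"xyz": [0,0,0],"turn": [0,0,0],"hand": 255}])

```text
time_s: 9.55
tcp_pos: [0.5954, 0.0941, 0.2621]
tool_rot: [-179.9, -0.0, 76.8]
force: [-0.2, 0.5, -0.4]
gripper_width: 0.233
gripper_force: 50.0
```

```bash
python3 - <<'E'
from h import *
print(tool())
a=get_image('side'); b=get_image('top')
cv2.imwrite('pics/f4.png',np.hstack([cv2.resize(a,(400,300)),cv2.resize(b,(400,300))]))
E
```

```text
(array([[ 2.28799462e-01,  9.73471811e-01, -1.85464065e-03],
       [ 9.73473572e-01, -2.28798853e-01,  5.37260073e-04],
       [ 9.86678839e-05, -1.92836847e-03, -9.99998136e-01]]), array([0.59535573, 0.09409042, 0.26208754]))
```

View pics/f4.png

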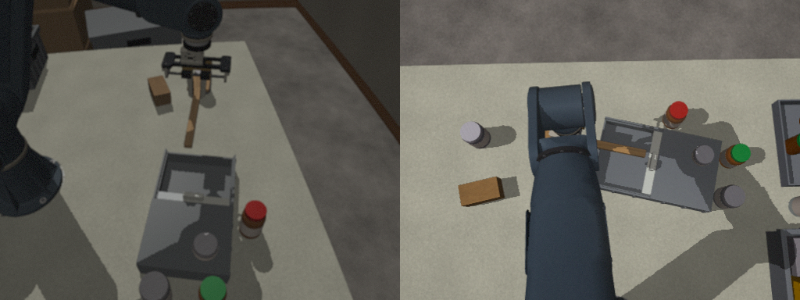

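The paddle is held out level above the crate. The hatch is home and all bystanders are in place. In the side view the handle end is near pixel (242,187). I'll check levelness there, then hand in.

```bash
python3 - <<'E'
from h import *
R,t=tool()
for a in(-6,0,6):
  e=t+R@np.array([-.209*np.cos(np.radians(a)),0,-.013+.010+.209*np.sin(np.radians(a))]); print(a,e.round(3),proj('side',e).round(),proj('top',e).round())
im=get_image('side'); h=cv2.cvtColor(im,cv2.COLOR_BGR2HSV); o=cv2.inRange(h,(8,90,50),(25,255,255)); o[:,:225]=0;o[:,285:]=0;o[:90]=0;o[230:]=0
ys,xs=np.nonzero(o); print(ys.max(), xs[ys>=ys.max()-2].mean())
b=get_image('top'); h=cv2.cvtColor(b,cv2.COLOR_BGR2HSV); o=cv2.inRange(h,(8,90,50),(25,255,255)); o[:,:250]=0;o[:,345:]=0;o[:170]=0;o[230:]=0
ys,xs=np.nonzero(o); print(xs.max(), ys[xs>=xs.max()-2].mean())
E
```

```text
-6 [ 0.548 -0.108  0.287] [[239. 172.]] [[316. 193.]]
0 [ 0.548 -0.109  0.266] [[239. 180.]] [[315. 195.]]
6 [ 0.548 -0.108  0.244] [[240. 187.]] [[313. 197.]]
187 240.72727272727272
314 195.14285714285714
```

```bash
python3 -c "
from h import *
print(job.job_done())"
```

```text
the job is handed in; nothing more can be done
None
```

The job is handed in: the hatch is fully home, and the paddle came out blade first and is held still in the gripper, level to within about 3° with its lowest point roughly 17 cm above the crate. No jars, cans, tin or carton looked moved in the last pictures, and the result of the judging was not shown to me.

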